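# Zero a jeweller's rolling mill and set it three clicks open

### The job

Zero the rolling mill: turn the brass dial clockwise until you feel the rollers meet, gently, so that the black load pointer never gets into the red. Then open the dial exactly three clicks anticlockwise, and after that swing the red lock lever right over to the back of the mill. Leave the bottle, the dish and the mandrel stand where they are.

Things in the scene. Friction and masses are not known exactly. Their poses are not given: they have to be found in the camera images.
- mill: Blue bench rolling mill, bolted down; 150 x 260 mm foot, 200 mm high to its flat yoke top (100 mm in x, 250 mm in y). Origin: centre of its underside on the bench; z up; -x is its front, +x its back, y runs along the rollers. In this frame the dial axis is at (0, 50) mm and the lever pivot at (0, -85) mm. The crank sticks out at +y, below 90 mm.
- dial_axis (a point): Centre of the top face of the brass dial, on its upright axis, 238 mm above the bench; a fixed point of the mill that does not turn with the dial. The dial is a round ribbed knob, 42 mm diameter (44 over its ribs), from 4 to 38 mm above the yoke top; grip it across its diameter at any yaw. Clockwise seen from above closes the rollers, anticlockwise opens them.
- dial_notches (a point): Point on the dial axis at yoke top height (200 mm). 14 ribs, 14 clicks a turn: a click is one rib, 0.449 rad. No index mark; it starts 2 to 5 clicks open. It resists with up to about 0.15 Nm on leaving a notch, falling to nothing half way to the next, then pulls itself into that one; let go, it falls into the nearest notch.
- dial_stop (a point): The same point. In the last clockwise notch the rollers just meet (zero). Turning on from there works against a sprung stop besides the notch: 0.1 Nm at once and 2 Nm per rad, so about 0.25 Nm in all at the start and 0.5 Nm at 0.2 rad, where the red begins. Let go, it springs back to the zero notch.
- load_pointer (a joint): Black pointer lying flat on the yoke top at the front of the dial, turned by the sprung stop: rad, 0 = no load, lying on the white field; it grows as the dial is forced clockwise past the rollers' meeting (as many rad as the dial is past it). The red field begins at 0.20. It is too low to touch the fingers.
- roll_gap (a joint): Height of the upper steel roller, m: 0 where the rollers just meet (the dial's last clockwise notch), 0.0001 (0.1 mm) more for each click anticlockwise, so 0.0003 at three clicks. One reading is far coarser than a click: feel is the better guide.
- lock (a joint): Red lock lever on the yoke top, turning about a pivot along the mill's y, at mill (0, -85) mm: rad, 0 = leaning 0.5 rad to the front (open, as at the start), 1.0 = leaning 0.5 rad to the back (locked, its end stop). It takes about 1 to 2 N at the tip and stays where it is left. Locked: above 0.8.
- lock_tip (a point): Centre of the 26 mm ball at the free end of the red lock lever; it moves with the lever. The rod is 65 mm long from the pivot to here, the pivot 22 mm above the yoke top. Push the ball from its front; it swings over in an upright arc.
- flux_bottle: Amber bottle with a white cap, 40 mm diameter, 85 mm tall, standing loose; origin at the centre of its base. Bystander.
- dish: Small steel bowl, 84 mm across, 32 mm high, loose; origin at the centre of its base. Bystander.
- mandrel_stand: Dark steel stand, 72 mm round foot and a short post with a head, 84 mm high, loose; origin at the centre of its base. Bystander.

How it is judged (in metres and radians):
On the way, in this order (a step that is already met when the one before it is completed fails the run):
1. the dial is turned clockwise until the rollers meet (its last notch) (value of joint roll_gap below 2.5e-05 m and value of joint lock below 0.3 rad), for 0.2 s.
2. the dial is opened three clicks from there, the lever still unlocked (value of joint roll_gap between 0.000265 and 0.000335 m and value of joint lock below 0.3 rad), for 0.3 s.
At the end, for the whole second after the job is handed in: The dial rests in the third notch from the rollers' meeting (roller gap 0.3 mm, within 0.035 mm), the load pointer is back at no load (below 0.05 rad), and the lock lever is swung to the back (above 0.8 of its 1.0 rad) (value of joint roll_gap between 0.000265 and 0.000335 m and value of joint lock above 0.8 rad and value of joint load_pointer below 0.05 rad); the robot touches nothing.
It fails at once if the load pointer is driven into the red (rollers forced together) (value of joint load_pointer above 0.2 rad).
It fails at once if the flux bottle is moved by more than 20 mm or tipped (distance of flux_bottle from where it was at the start of the episode above 0.02 m or angle between flux_bottle's own z axis and vertical above 0.4 rad).
It fails at once if the dish is moved by more than 20 mm or tipped (distance of dish from where it was at the start of the episode above 0.02 m or angle between dish's own z axis and vertical above 0.4 rad).
It fails at once if the mandrel stand is moved by more than 20 mm or tipped (distance of mandrel_stand from where it was at the start of the episode above 0.02 m or angle between mandrel_stand's own z axis and vertical above 0.4 rad).
It also fails if it takes over 72 s, if anything falls off the work surface, if the arm or the gripper's body presses on something with over 40 N, if the wrist force passes 120 N, or if a joint passes its speed limit or range.

### The arm

A 7-joint arm with a two-finger parallel gripper is mounted at the origin on the work surface. World frame = base frame: x ahead of the robot, y to its left, z up, the work surface at z = 0. Lengths are in mm, angles in rad, forces in N, time in s.
With the tool pointing down it reaches from about 400 to 925 mm from the base axis. Payload 4.1 kg.
Tool frame: the origin (TCP) lies at the very end of the fingers, on their centre line; the grasp point (between the pads) lies 19 mm behind it; z points along the fingers, y is the line along which they close (so a half turn about z gives the same grasp; the last joint's range is limited). The gripper opens to 85 mm and grips with 20 to 120 N. Pads are 22 mm wide; open, the fingers measure 114 mm over their backs; the gripper's body (76 mm by 85 mm) begins 54 mm behind the grasp point. The pads swing forward as they close: fully open they stand 13 mm farther back than shut.
Start: joints at [1.209, 0.398, 0.045, 1.537, -0.019, 1.207, -0.051], TCP at [168.896, -627.708, 231.347] pointing down, gripper open.
Joint ranges: [-2.82, 2.82], [-0.49, 2.23], [-1.37, 1.46], [0, 2.46], [-1.36, 4.5], [0.23, 2], [-2.94, 2.94]. Speed limits (rad/s): [2.57, 2.57, 3.14, 3.14, 3.14, 3.14, 3.14].

### API

Orientations are given as a unit quaternion [x, y, z, w].
In Python, from bench import env gives the robot as it stands. The module is installed in compiled form; this text tells all that it offers.
- The arm moves only by the tool apply_moves, never from a script. Its argument "plan" is a list that holds one entry, the list of rows, each a list of 5 numbers: the opening, from 0 (shut) to 1 (fully open), then the shift along the tool's x, y, z in units of 40 mm (1.0 is 40 mm), then the turn about the tool's z in units of 5 degrees (1.0 is 5 degrees). In form: [[[fingers, dx, dy, dz, yaw], ...]]. A call has 1 to 5 rows; each row shifts and turns the commanded pose from where the row before left it, along the tool's axes as they then stand; what a row does not reach is not made up. A row lasts 1/10 s, in which the tool goes at most 50 mm and 8.59 degrees, less where a joint would pass 70% of its speed; a pose out of reach is approached as far as the arm can. A call is refused whole if a number of a shift passes 1 or a number of a turn 1, either way. A call with a gripper value outside its range is refused whole. The fingers move at their own pace and stop on an object; "squeeze" is the grip in N (left out, the last holds). Time passes only in rows, so rows that do not move let the fingers close. It gives the time, the measured TCP pose, the force, the opening and the grip force at its end, in the units of the state.
- env.sense(): the state, without advancing time (a new reading comes with each control period).
- env.camera(name): name is "scene" or "side" or "wrist"; returns the picture (400x640x3 uint8, blue, green, red); there is no depth.
- env.get_calibration(name): a dict with "K" (3x3 intrinsics, pixels), "distortion" ([k1, k2, p1, p2, k3] as OpenCV has them; the pictures are not rectified), "R" (3x3) and "t" (3): a world point X has camera coordinates R X + t; the wrist camera has in their place "mount" (4x4, takes a point from camera to tool coordinates, whose origin is the TCP and whose axes are the flange's). Camera axes: x right, y down, z forward; pixel columns grow to the right and rows downward; lengths in mm; the calibration is good to about 2 mm. A picture is of the moment at which its call begins: read the wrist's pose just before it. get_calibration takes no time and is no camera call.
- env.job_done(): hands the job in; it is judged then, once.
Trained networks look in the newest picture that a camera, given by its name, has taken for a name from the list of things; names that differ only in an ending like _2 or _b are one class to them, and where a whole thing is asked for, a point or a joint stands for the part that bears it (a point fixed in the world has none). Each returns a list of dicts, best first, with "conf" (0 to 1); they miss things now and then, are a little off and sometimes report something else, mostly with a low value. They report only what shows in the picture. A call takes as long as a camera call.
- env.silhouettes(target, camera): "region" (400x640 bool, what is visible of it).
- env.landmark_of(target, camera): "at" ([x, y, z] in mm, in world coordinates, good to about 4 mm: a listed point, or the origin of a listed thing).
The state is a dict: "time": time; "q": joint angles; "qd": joint speeds; "joint_efforts": joint torques, N m; "tool_pos": TCP position; "tool_rot": TCP orientation; "contact_force": force on the tool from outside, world axes, zero at the start; "ft_torque": the same for the moment, N m; "grip_width": opening from 0.0 (shut) to 1.0 (fully open); "grip_force": force on a finger pad.
Only numpy, scipy, OpenCV 4.12 (cv2) and the standard library are available. Lean on these libraries where they do the work, as an engineer would, in place of code of your own. Each camera call takes 0.05 s, during which the arm holds its last target. There are 200 camera calls.

## Working session

There is one attempt and no reset: what is moved stays moved. The work goes in short steps, Python scripts to look and compute and a tool call to move; the robot and the scene stay as the last step left them, time stands still between calls to the robot, and variables do not carry over. Pictures are saved under pics/ and viewed, at most 10 in all, crops included, and the job is handed in when it is done.

Besides the shell and the picture viewer there is one more tool, called after "Emit:" as name(argument=value, ...) on one line, values as JSON. apply_moves: Moves the arm, as the interface text tells. Its arguments: {"type":"object","properties":{"plan":{"type":"array"},"squeeze":{"type":"number"}},"required":["plan"]}

```bash
mkdir -p pics
cat > h.py <<'E'
from bench import env
import cv2, numpy as np
from scipy.spatial.transform import Rotation as R
def st():
    s=env.sense(); print('t',round(s['time'],2),'pos',np.round(s['tool_pos'],1),'rot',np.round(s['tool_rot'],4),'F',np.round(s['contact_force'],1),'T',np.round(s['ft_torque'],3),'w',round(float(s['grip_width']),3),'gf',np.round(s['grip_force'],1)); return s
E
python3 - <<'E'
from h import *
s=st(); print(R.from_quat(s['tool_rot']).as_matrix().round(3)); print(np.round(s['q'],3))
a=[env.camera(c) for c in('scene','side')]
cv2.imwrite('pics/a.png',a[0]);cv2.imwrite('pics/b.png',a[1])
for c in('scene','side'):
  for n in('mill','dial_axis','lock_tip','flux_bottle','dish','mandrel_stand'):
    r=env.landmark_of(n,c); print(c,n,[(np.round(x['at'],1),round(x['conf'],2)) for x in r[:2]])
E
```

```text
t 0.0 pos [ 168.7 -627.1  230.2] rot [ 9.914e-01  1.311e-01 -2.000e-04 -1.000e-03] F [-0.6 -0.1  0.4] T [-0.006 -0.042 -0.02 ] w 1.002 gf 0.0
[[ 0.966  0.26  -0.001]
 [ 0.26  -0.966  0.002]
 [-0.    -0.002 -1.   ]]
[ 1.209  0.399  0.045  1.538 -0.019  1.207 -0.051]
scene mill [(array([525.7,  23.4,   1.1]), 0.65)]
scene dial_axis [(array([521.1,  70.3, 237.5]), 0.97)]
scene lock_tip [(array([514.7, -69.2, 283.8]), 0.75)]
scene flux_bottle [(array([ 507.9, -374.3,   -0. ]), 0.52)]
scene dish [(array([683.7, 391.8,  -2.5]), 0.76)]
scene mandrel_stand [(array([ 510.1, -370.9,   -0.8]), 0.52)]
side mill [(array([526. ,  15.2,   2.6]), 0.63)]
side dial_axis [(array([526.9,  67.3, 238. ]), 0.93)]
side lock_tip [(array([508.7, -69. , 281.1]), 0.54)]
side flux_bottle [(array([ 509.1, -370.1,   -0.7]), 0.71)]
side dish [(array([515.5, -68. , 277.4]), 0.58), (array([676.7, 389.6,   2.6]), 0.55)]
side mandrel_stand [(array([417.9, 334.3,   2.8]), 0.52)]
```

View pics/a.png

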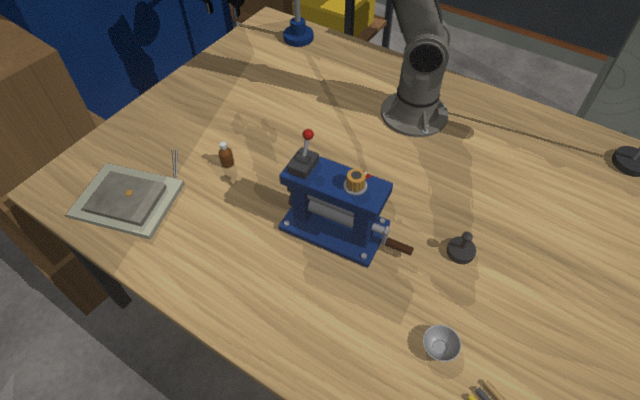

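View pics/b.png

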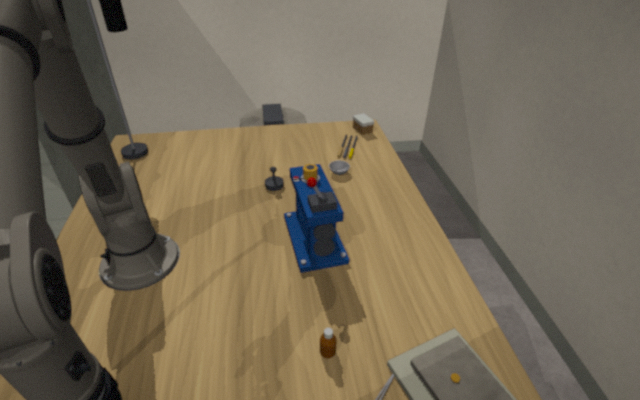

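The scene view shows the mill at about (335,210), the dial at (356,180), the red ball at (308,134), the bottle at (226,155), the stand at (461,247) and the dish at (441,344). The side view agrees. The dial is at about (524,69) mm and the ball at (512,-69,281) mm. I'll rise and travel now.

Emit:
apply_moves(plan=[[[1,0.75,-0.83,-0.5,0],[1,0.75,-0.83,-0.5,0],[1,0.75,-0.83,-0.5,0],[1,0.75,-0.83,-0.5,0],[1,0.75,-0.83,-0.5,0]]])

```text
time: 1.2
tool_pos: [271.2, -426.7, 332.3]
tool_rot: [0.991, 0.131, 0.0, 0.0]
contact_force: [0.8, 0.1, 0.7]
grip_width: 1.0
grip_force: 0.0
```

Emit:
apply_moves(plan=[[[1,0.75,-0.83,0,0],[1,0.75,-0.83,0,0],[1,0.75,-0.83,0,0],[1,0.75,-0.83,0,0],[1,0.75,-0.83,0,0]]])

```text
time: 1.7
tool_pos: [372.8, -227.4, 331.7]
tool_rot: [0.991, 0.131, 0.0, 0.001]
contact_force: [1.0, -0.2, -0.3]
grip_width: 1.002
grip_force: 0.0
```

Run:
```python
from h import *
s=st(); print(np.round(s['q'],2))
```

```text
t 1.7 pos [ 372.8 -227.4  331.7] rot [9.914e-01 1.310e-01 4.000e-04 5.000e-04] F [ 1.  -0.2 -0.3] T [-0.007 -0.019 -0.073] w 1.002 gf 0.0
[ 0.75 -0.05 -0.29  1.85 -0.01  1.34 -0.84]
```

Emit:
apply_moves(plan=[[[1,0.75,-0.83,0,0],[1,0.75,-0.83,0,0],[1,0.75,-0.83,0,0],[1,0.75,-0.83,0,0],[1,0.75,-0.83,0,0]]])

```text
time: 2.2
tool_pos: [474.6, -28.3, 331.7]
tool_rot: [0.991, 0.131, 0.001, 0.0]
contact_force: [1.0, -1.0, -0.2]
grip_width: 1.0
grip_force: 0.0
```

Emit:
apply_moves(plan=[[[1,0.6,-0.68,0,0],[1,0.6,-0.68,0,0],[1,0.6,-0.68,0,0],[1,0,0,0,-1],[1,0,0,0,-1]]])

```text
time: 2.7
tool_pos: [522.5, 69.3, 331.2]
tool_rot: [0.975, 0.22, -0.0, -0.0]
contact_force: [0.2, -0.3, 0.2]
grip_width: 0.998
grip_force: 0.0
```

Emit:
apply_moves(plan=[[[1,0,0,0,-1],[1,0,0,0,-1],[1,0,0,0,-1],[1,0,0,0,-1],[1,0,0,0,-1]]])

```text
time: 3.2
tool_pos: [522.3, 67.6, 331.4]
tool_rot: [0.905, 0.425, 0.0, 0.0]
contact_force: [0.3, 0.6, 0.4]
grip_width: 1.003
grip_force: 0.0
```

Emit:
apply_moves(plan=[[[1,0,0,0,-1],[1,0,0,0,-1],[1,0,0,0,-1],[1,0,0,0,-1],[1,0,0,0,-1]]])

```text
time: 3.7
tool_pos: [522.3, 67.5, 331.4]
tool_rot: [0.792, 0.611, 0.0, 0.0]
contact_force: [-0.2, -0.0, -0.4]
grip_width: 0.999
grip_force: 0.0
```

Emit:
apply_moves(plan=[[[1,0,0,0,-1],[1,0,0,0,-1],[1,0,0,0,-1],[1,0,0,0,-1],[1,0,0,0,-1]]])

```text
time: 4.2
tool_pos: [522.3, 67.5, 331.4]
tool_rot: [0.641, 0.767, -0.0, 0.0]
contact_force: [0.7, 0.5, -0.6]
grip_width: 1.001
grip_force: 0.0
```

Emit:
apply_moves(plan=[[[1,0,0,0,-1],[1,0,0,0,-1],[1,0,0,0,-1],[1,0,0,0,-1],[1,0,0,0,-1]]])

```text
time: 4.7
tool_pos: [522.3, 67.5, 331.4]
tool_rot: [0.46, 0.888, -0.0, 0.0]
contact_force: [-0.1, -0.7, 0.8]
grip_width: 1.0
grip_force: 0.0
```

Emit:
apply_moves(plan=[[[1,0,0,0,-1],[1,0,0,0,-1],[1,0,0,0,-1],[1,0,0,0,-1],[1,0,0,0,-1]]])

```text
time: 5.2
tool_pos: [522.3, 67.5, 331.4]
tool_rot: [0.257, 0.966, -0.0, 0.0]
contact_force: [0.0, 0.3, -0.5]
grip_width: 1.002
grip_force: 0.0
```

Run:
```python
from h import *
s=st(); print(np.round(s['q'],2)); M=R.from_quat(s['tool_rot']).as_matrix(); print(M.round(3))
im=env.camera('wrist'); cv2.imwrite('pics/c.png',im)
for n in('mill','dial_axis','lock_tip','load_pointer'):
    r=env.landmark_of(n,'wrist') if n!='load_pointer' else []; print(n,[(np.round(x['at'],1),round(x['conf'],2)) for x in r[:2]])
    for x in r[:1]: print('tool delta/40', (M.T@(x['at']-np.array(s['tool_pos']))/40).round(2))
c=env.get_calibration('wrist');print(c['K'],np.round(c['mount'],2))
```

```text
t 5.2 pos [522.3  67.5 331.4] rot [ 2.567e-01  9.665e-01 -2.000e-04  2.000e-04] F [ 0.   0.3 -0.5] T [-0.003 -0.042 -0.001] w 1.002 gf 0.0
[ 0.58  0.18 -0.91  1.66  0.15  1.37  0.7 ]
[[-0.868  0.496  0.   ]
 [ 0.496  0.868 -0.   ]
 [-0.    -0.    -1.   ]]
mill []
dial_axis [(array([525. ,  70.6, 236.8]), 0.96)]
tool delta/40 [-0.02  0.1   2.36]
lock_tip [(array([513.1, -72. , 279.9]), 0.88)]
tool delta/40 [-1.53 -3.14  1.29]
load_pointer []
[[316.98502482   0.         320.72119514]
 [  0.         316.98502482 200.03336088]
 [  0.           0.           1.        ]] [[  -0.     -0.95   -0.33   84.45]
 [   1.      0.     -0.      1.32]
 [   0.     -0.33    0.95 -143.68]
 [   0.      0.      0.      1.  ]]
```

View pics/c.png

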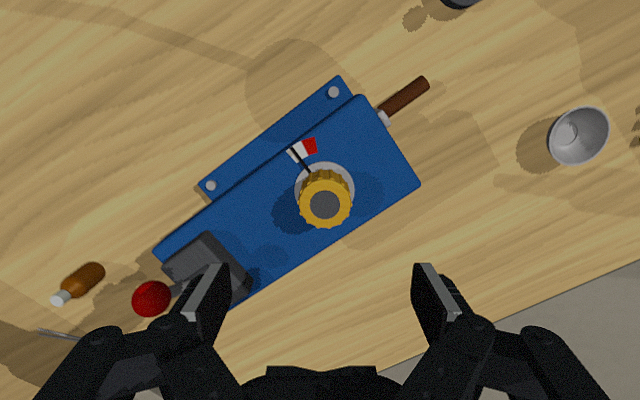

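Picture: the dial is at (325,203), the ball at (150,298), and the pointer at (300,158) lies on white. The dial is at about (525,70), so I'll descend and grip.

Emit:
apply_moves(plan=[[[1,-0.03,0.09,0.8,0],[1,0,0,0.8,0],[1,0,0,0.8,0],[1,0,0,0.7,0],[1,0,0,0,0]]])

```text
time: 5.9
tool_pos: [522.4, 69.2, 203.7]
tool_rot: [0.259, 0.966, -0.001, -0.004]
contact_force: [-0.3, 0.6, -0.8]
grip_width: 1.0
grip_force: 0.0
```

Emit:
apply_moves(plan=[[[0.4,0,0,0,0],[0.3,0,0,0,0],[0.3,0,0,0,0],[0.3,0,0,0,0],[0.3,0,0,0,0]]], squeeze=40)

```text
time: 6.4
tool_pos: [525.6, 69.1, 209.2]
tool_rot: [0.259, 0.966, -0.001, 0.001]
contact_force: [-3.3, -3.2, 7.4]
grip_width: 0.48
grip_force: 39.8
```

Run:
```python
from h import *
s=st()
```

```text
t 6.4 pos [525.6  69.1 209.2] rot [ 2.589e-01  9.659e-01 -1.100e-03  9.000e-04] F [-3.3 -3.2  7.4] T [-0.564  0.628 -0.004] w 0.48 gf 39.8
```

Emit:
apply_moves(plan=[[[0.3,0,0,0,0.5],[0.3,0,0,0,0.5],[0.3,0,0,0,0]]])

```text
time: 6.7
tool_pos: [525.6, 69.0, 209.3]
tool_rot: [0.301, 0.954, -0.001, 0.001]
contact_force: [-1.8, -3.6, 6.9]
grip_width: 0.483
grip_force: 39.8
```

```bash
cat >> h.py <<'E'
def f():
    s=st(); M=R.from_quat(s['tool_rot']).as_matrix(); print('yaw cw deg',round(-np.degrees(np.arctan2(M[1,0],M[0,0]))%360,2),'q7',round(s['q'][6],3),'joint7 tau',np.round(s['joint_efforts'],3)[6])
E
python3 -c "
from h import *
f()"
```

```text
t 6.7 pos [525.6  69.  209.3] rot [ 0.301   0.9536 -0.0012  0.001 ] F [-1.8 -3.6  6.9] T [-0.552  0.643  0.088] w 0.483 gf 39.8
yaw cw deg 215.04 q7 0.52 joint7 tau -0.242
```

Emit:
apply_moves(plan=[[[0.3,0,0,0,1],[0.3,0,0,0,1],[0.3,0,0,0,1]]])

```text
time: 7.0
tool_pos: [525.3, 68.8, 209.2]
tool_rot: [0.424, 0.905, -0.001, 0.001]
contact_force: [-3.0, -3.8, 6.6]
grip_width: 0.474
grip_force: 39.9
```

```bash
python3 -c "
from h import *
f()"
```

```text
t 7.0 pos [525.3  68.8 209.2] rot [ 4.244e-01  9.055e-01 -1.300e-03  9.000e-04] F [-3.  -3.8  6.6] T [-0.685  0.804 -0.048] w 0.474 gf 39.9
yaw cw deg 230.23 q7 0.273 joint7 tau 0.735
```

Emit:
apply_moves(plan=[[[0.3,0,0,0,1],[0.3,0,0,0,1],[0.3,0,0,0,0]]])

```text
time: 7.3
tool_pos: [525.2, 68.7, 209.2]
tool_rot: [0.501, 0.866, -0.001, 0.001]
contact_force: [-4.0, -3.5, 8.2]
grip_width: 0.477
grip_force: 39.9
```

```bash
python3 -c "
from h import *
f()"
```

```text
t 7.3 pos [525.2  68.7 209.2] rot [ 0.5006  0.8657 -0.0014  0.001 ] F [-4.  -3.5  8.2] T [-0.745  0.84   0.103] w 0.477 gf 39.9
yaw cw deg 240.07 q7 0.111 joint7 tau -0.407
```

Feel matches the model: +0.09 Nm at 5° and 0.10 Nm at 4.4° past the next notch. That's one click, and it isn't at the stop yet.

Emit:
apply_moves(plan=[[[0.3,0,0,0,1],[0.3,0,0,0,1],[0.3,0,0,0,1],[0.3,0,0,0,1],[0.3,0,0,0,1]]])

```text
time: 7.8
tool_pos: [524.7, 68.6, 209.2]
tool_rot: [0.677, 0.736, -0.002, 0.001]
contact_force: [-4.8, -3.9, 8.5]
grip_width: 0.479
grip_force: 40.0
```

```bash
python3 -c "
from h import *
f()"
```

```text
t 7.8 pos [524.7  68.6 209.2] rot [ 0.6768  0.7362 -0.0016  0.001 ] F [-4.8 -3.9  8.5] T [-0.733  1.09   0.123] w 0.479 gf 40.0
yaw cw deg 265.19 q7 -0.304 joint7 tau 0.501
```

Emit:
apply_moves(plan=[[[0.3,0,0,0,1],[0.3,0,0,0,1],[0.3,0,0,0,1],[0.3,0,0,0,1],[0.3,0,0,0,1]]])

```text
time: 8.3
tool_pos: [524.2, 68.7, 209.2]
tool_rot: [0.82, 0.572, -0.002, 0.001]
contact_force: [-5.7, -3.6, 9.2]
grip_width: 0.481
grip_force: 40.1
```

```bash
python3 -c "
from h import *
f()"
```

```text
t 8.3 pos [524.2  68.7 209.2] rot [ 0.8201  0.5723 -0.0018  0.001 ] F [-5.7 -3.6  9.2] T [-0.753  1.4    0.163] w 0.481 gf 40.1
yaw cw deg 290.18 q7 -0.72 joint7 tau 0.481
```

Emit:
apply_moves(plan=[[[0.3,0,0,0,0.5],[0.3,0,0,0,0]]])

```text
time: 8.5
tool_pos: [524.2, 68.7, 209.2]
tool_rot: [0.832, 0.555, -0.002, 0.001]
contact_force: [-6.4, -2.6, 9.4]
grip_width: 0.482
grip_force: 40.1
```

```bash
python3 -c "
from h import *
f()"
```

```text
t 8.5 pos [524.2  68.7 209.2] rot [ 0.8316  0.5553 -0.0018  0.001 ] F [-6.4 -2.6  9.4] T [-0.707  1.397  0.077] w 0.482 gf 40.1
yaw cw deg 292.53 q7 -0.759 joint7 tau -0.243
```

Torque falls, so it isn't the stop; that makes three clicks.

Emit:
apply_moves(plan=[[[0.3,0,0,0,1],[0.3,0,0,0,1],[0.3,0,0,0,1],[0.3,0,0,0,1],[0.3,0,0,0,0.7]]])

```text
time: 9.0
tool_pos: [523.8, 68.9, 209.2]
tool_rot: [0.928, 0.374, -0.002, 0.001]
contact_force: [-7.0, -2.3, 8.6]
grip_width: 0.481
grip_force: 40.1
```

```bash
python3 -c "
from h import *
f()"
```

```text
t 9.0 pos [523.8  68.9 209.2] rot [ 0.9276  0.3735 -0.0019  0.001 ] F [-7.  -2.3  8.6] T [-0.604  1.585  0.193] w 0.481 gf 40.1
yaw cw deg 316.13 q7 -1.154 joint7 tau 0.216
```

Emit:
apply_moves(plan=[[[0.3,0,0,0,0.4],[0.3,0,0,0,0]]])

```text
time: 9.2
tool_pos: [523.8, 69.0, 209.2]
tool_rot: [0.934, 0.358, -0.002, 0.001]
contact_force: [-7.6, -3.6, 9.3]
grip_width: 0.476
grip_force: 40.1
```

```bash
python3 -c "
from h import *
f()"
```

```text
t 9.2 pos [523.8  69.  209.2] rot [ 0.9336  0.3583 -0.0018  0.001 ] F [-7.6 -3.6  9.3] T [-0.64   1.587  0.072] w 0.476 gf 40.1
yaw cw deg 318.01 q7 -1.185 joint7 tau -0.214
```

Normal again, so that makes four clicks. The fifth should be zero.

Emit:
apply_moves(plan=[[[0.3,0,0,0,1],[0.3,0,0,0,1],[0.3,0,0,0,1],[0.3,0,0,0,1],[0.3,0,0,0,0.5]]])

```text
time: 9.7
tool_pos: [523.6, 69.3, 209.2]
tool_rot: [0.986, 0.169, -0.002, 0.001]
contact_force: [-7.4, -2.6, 10.3]
grip_width: 0.482
grip_force: 40.1
```

```bash
python3 -c "
from h import *
f()"
```

```text
t 9.7 pos [523.6  69.3 209.2] rot [ 0.9857  0.1686 -0.0017  0.001 ] F [-7.4 -2.6 10.3] T [-0.411  1.708  0.295] w 0.482 gf 40.1
yaw cw deg 340.59 q7 -1.565 joint7 tau -0.09
```

Emit:
apply_moves(plan=[[[0.3,0,0,0,0.2],[0.3,0,0,0,0]]])

```text
time: 9.9
tool_pos: [523.6, 69.4, 209.2]
tool_rot: [0.987, 0.161, -0.002, 0.001]
contact_force: [-6.6, -2.5, 9.9]
grip_width: 0.479
grip_force: 40.1
```

```bash
python3 -c "
from h import *
f()"
```

```text
t 9.9 pos [523.6  69.4 209.2] rot [ 0.9869  0.1612 -0.0017  0.0011] F [-6.6 -2.5  9.9] T [-0.414  1.578  0.273] w 0.479 gf 40.1
yaw cw deg 341.45 q7 -1.579 joint7 tau -0.289
```

Emit:
apply_moves(plan=[[[0.3,0,0,0,0.5],[0.3,0,0,0,0],[0.3,0,0,0,0]]])

```text
time: 10.2
tool_pos: [523.5, 69.4, 209.2]
tool_rot: [0.99, 0.14, -0.002, 0.001]
contact_force: [-6.4, -2.7, 9.9]
grip_width: 0.478
grip_force: 40.1
```

```bash
python3 -c "
from h import *
f()
im=env.camera('wrist'); cv2.imwrite('pics/d.png',im)"
```

```text
t 10.2 pos [523.5  69.4 209.2] rot [ 0.9902  0.1398 -0.0017  0.0011] F [-6.4 -2.7  9.9] T [-0.386  1.627  0.245] w 0.478 gf 40.1
yaw cw deg 343.93 q7 -1.621 joint7 tau -0.272
```

View pics/d.png

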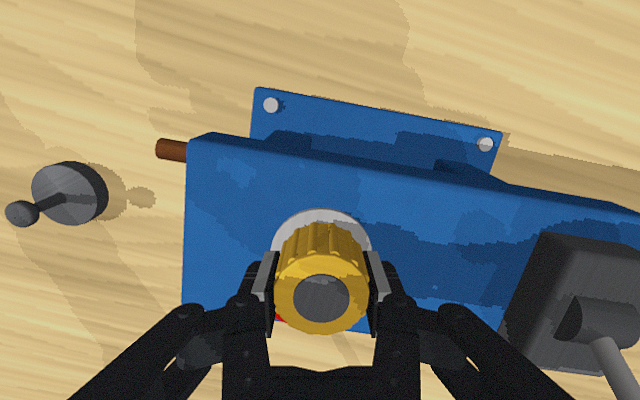

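The wrist camera now looks from the back: the dial is at (322,290) between the pads, and the pointer is hidden. Torque is clearly above normal but stopped rising, so slip is possible. I'll let go so the dial settles in the nearest notch, then regrip harder and re-probe.

Emit:
apply_moves(plan=[[[0.3,0,0,0,-0.6],[0.3,0,0,0,0],[0.7,0,0,0,0],[0.7,0,0,0,0],[0.7,0,0,0,0]]])

```text
time: 10.75
tool_pos: [525.7, 70.3, 207.7]
tool_rot: [0.986, 0.166, 0.001, -0.0]
contact_force: [-0.8, -0.6, 0.1]
grip_width: 0.698
grip_force: 0.0
```

```bash
python3 -c "
from h import *
f()"
```

```text
t 10.75 pos [525.7  70.3 207.7] rot [ 9.862e-01  1.655e-01  7.000e-04 -0.000e+00] F [-0.8 -0.6  0.1] T [-0.03   0.028 -0.04 ] w 0.698 gf 0.0
yaw cw deg 340.94 q7 -1.571 joint7 tau -0.0
```

Emit:
apply_moves(plan=[[[0.7,0,0,0,-0.5],[0.3,0,0,0,0],[0.3,0,0,0,0],[0.3,0,0,0,0],[0.3,0,0,0,0]]], squeeze=90)

```text
time: 11.25
tool_pos: [525.5, 70.1, 207.8]
tool_rot: [0.982, 0.187, 0.0, 0.0]
contact_force: [-0.2, -0.9, 5.9]
grip_width: 0.466
grip_force: 90.4
```

```bash
python3 -c "
from h import *
f()"
```

```text
t 11.25 pos [525.5  70.1 207.8] rot [9.824e-01 1.868e-01 4.000e-04 2.000e-04] F [-0.2 -0.9  5.9] T [-0.172  0.201  0.014] w 0.466 gf 90.4
yaw cw deg 338.47 q7 -1.529 joint7 tau -0.002
```

Emit:
apply_moves(plan=[[[0.3,0,0,0,0.5],[0.3,0,0,0,0]]])

```text
time: 11.45
tool_pos: [525.5, 70.0, 207.8]
tool_rot: [0.986, 0.166, 0.0, 0.0]
contact_force: [-1.8, -1.4, 5.1]
grip_width: 0.465
grip_force: 90.2
```

```bash
python3 -c "
from h import *
f()
env.camera('side');f();env.camera('side');f()"
```

```text
t 11.45 pos [525.5  70.  207.8] rot [9.862e-01 1.656e-01 4.000e-04 3.000e-04] F [-1.8 -1.4  5.1] T [-0.185  0.315  0.189] w 0.465 gf 90.2
yaw cw deg 340.94 q7 -1.571 joint7 tau -0.38
t 11.5 pos [525.5  70.  207.8] rot [9.861e-01 1.659e-01 4.000e-04 3.000e-04] F [-0.8 -2.4  5.5] T [-0.158  0.245  0.233] w 0.469 gf 90.2
yaw cw deg 340.91 q7 -1.571 joint7 tau -0.262
t 11.55 pos [525.5  70.  207.8] rot [9.861e-01 1.660e-01 3.000e-04 3.000e-04] F [-0.5 -1.5  4.7] T [-0.149  0.293  0.181] w 0.469 gf 90.2
yaw cw deg 340.89 q7 -1.571 joint7 tau -0.238
```

Emit:
apply_moves(plan=[[[0.3,0,0,0,0.5],[0.3,0,0,0,0]]])

```text
time: 11.75
tool_pos: [525.5, 70.0, 207.8]
tool_rot: [0.99, 0.144, 0.0, 0.0]
contact_force: [-0.4, -1.2, 4.4]
grip_width: 0.468
grip_force: 90.2
```

```bash
python3 -c "
from h import *
f()
env.camera('scene');f();im=env.camera('scene');f()
c=env.get_calibration('scene');K=np.array(c['K']);p,_=cv2.projectPoints(np.array([[525.,70,238]]),cv2.Rodrigues(np.array(c['R']))[0],np.array(c['t'],float),K,np.array(c['distortion']))
u,v=p.ravel().astype(int);print(u,v);cv2.imwrite('pics/e.png',cv2.resize(im[v-40:v+40,u-50:u+50],None,fx=7,fy=7,interpolation=2))"
```

```text
t 11.75 pos [525.5  70.  207.8] rot [9.896e-01 1.441e-01 4.000e-04 4.000e-04] F [-0.4 -1.2  4.4] T [-0.162  0.265  0.279] w 0.468 gf 90.2
yaw cw deg 343.43 q7 -1.613 joint7 tau -0.395
t 11.8 pos [525.5  70.  207.8] rot [9.895e-01 1.444e-01 4.000e-04 4.000e-04] F [-1.  -1.5  5.5] T [-0.191  0.265  0.271] w 0.467 gf 90.2
yaw cw deg 343.4 q7 -1.613 joint7 tau -0.289
t 11.85 pos [525.5  70.  207.8] rot [9.895e-01 1.445e-01 4.000e-04 4.000e-04] F [-1.2 -2.1  4.7] T [-0.185  0.275  0.314] w 0.472 gf 90.2
yaw cw deg 343.39 q7 -1.612 joint7 tau -0.265
356 175
```

View pics/e.png

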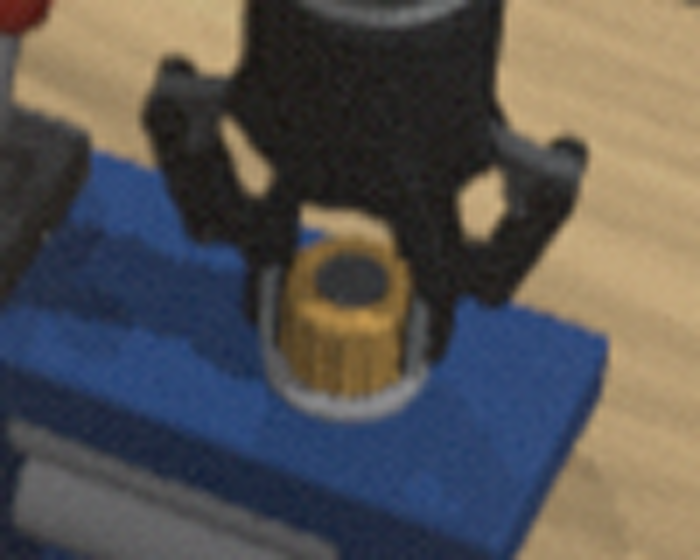

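The crop shows the dial gripped at (350,310), with the pointer hidden. Torque rises with angle to 0.29 Nm, so this is the stop; the zero notch is at tool yaw 338.4°. Three clicks open is 261.3°.

Emit:
apply_moves(plan=[[[0.3,0,0,0,-1],[0.3,0,0,0,-1],[0.3,0,0,0,-1],[0.3,0,0,0,-1],[0.3,0,0,0,-1]]])

```text
time: 12.35
tool_pos: [525.3, 70.3, 207.8]
tool_rot: [0.934, 0.357, 0.0, 0.0]
contact_force: [-1.3, -0.4, 6.2]
grip_width: 0.472
grip_force: 90.3
```

Emit:
apply_moves(plan=[[[0.3,0,0,0,-1],[0.3,0,0,0,0]]])

```text
time: 12.55
tool_pos: [525.3, 70.4, 207.8]
tool_rot: [0.918, 0.396, 0.0, 0.0]
contact_force: [-0.8, -0.4, 5.3]
grip_width: 0.467
grip_force: 90.3
```

```bash
python3 -c "
from h import *
f()"
```

```text
t 12.55 pos [525.3  70.4 207.8] rot [9.182e-01 3.961e-01 1.000e-04 0.000e+00] F [-0.8 -0.4  5.3] T [-0.108  0.452  0.163] w 0.467 gf 90.3
yaw cw deg 313.33 q7 -1.108 joint7 tau 0.197
```

Emit:
apply_moves(plan=[[[0.3,0,0,0,-1],[0.3,0,0,0,-1],[0.3,0,0,0,-1],[0.3,0,0,0,-1],[0.3,0,0,0,-1]]])

```text
time: 13.05
tool_pos: [524.9, 70.6, 207.8]
tool_rot: [0.81, 0.586, -0.0, -0.0]
contact_force: [-2.0, 0.3, 6.0]
grip_width: 0.467
grip_force: 90.3
```

```bash
python3 -c "
from h import *
f()"
```

```text
t 13.05 pos [524.9  70.6 207.8] rot [ 8.100e-01  5.864e-01 -1.000e-04 -1.000e-04] F [-2.   0.3  6. ] T [-0.088  0.587  0.076] w 0.467 gf 90.3
yaw cw deg 288.2 q7 -0.687 joint7 tau -0.801
```

Emit:
apply_moves(plan=[[[0.3,0,0,0,-1],[0.3,0,0,0,-1],[0.3,0,0,0,-1],[0.3,0,0,0,-1],[0.3,0,0,0,-1]]])

```text
time: 13.55
tool_pos: [524.5, 70.7, 207.8]
tool_rot: [0.664, 0.748, -0.0, -0.0]
contact_force: [-3.8, -0.7, 7.1]
grip_width: 0.47
grip_force: 90.4
```

```bash
python3 -c "
from h import *
f()"
```

```text
t 13.55 pos [524.5  70.7 207.8] rot [ 6.639e-01  7.478e-01 -5.000e-04 -5.000e-04] F [-3.8 -0.7  7.1] T [-0.008  0.773  0.109] w 0.47 gf 90.4
yaw cw deg 263.19 q7 -0.271 joint7 tau -0.795
```

Emit:
apply_moves(plan=[[[0.3,0,0,0,-0.4],[0.3,0,0,0,0],[0.3,0,0,0,0],[0.3,0,0,0,0],[0.3,0,0,0,0]]])

```text
time: 14.05
tool_pos: [524.5, 70.6, 207.8]
tool_rot: [0.652, 0.758, -0.0, -0.001]
contact_force: [-4.0, 0.1, 7.1]
grip_width: 0.469
grip_force: 90.5
```

```bash
python3 -c "
from h import *
f()"
```

```text
t 14.05 pos [524.5  70.6 207.8] rot [ 6.522e-01  7.581e-01 -5.000e-04 -5.000e-04] F [-4.   0.1  7.1] T [-0.022  0.765  0.034] w 0.469 gf 90.5
yaw cw deg 261.41 q7 -0.242 joint7 tau -0.029
```

Emit:
apply_moves(plan=[[[0.8,0,0,0,0],[1,0,0,0,0],[1,0,0,0,0],[1,0,0,-0.5,0],[1,0,0,-1,0]]])

```text
time: 14.55
tool_pos: [523.0, 69.4, 264.9]
tool_rot: [0.652, 0.758, -0.002, -0.003]
contact_force: [0.7, -0.1, -0.7]
grip_width: 1.0
grip_force: 0.0
```

Emit:
apply_moves(plan=[[[1,0,0,-1,0],[1,0,0,-1,0],[1,0,0,0,0]]])

```text
time: 14.85
tool_pos: [528.2, 71.4, 353.1]
tool_rot: [0.652, 0.758, 0.004, 0.004]
contact_force: [0.3, 1.1, -0.4]
grip_width: 0.994
grip_force: 0.0
```

Run:
```python
from h import *
f(); s=env.sense(); M=R.from_quat(s['tool_rot']).as_matrix(); print(M.round(3))
im=env.camera('wrist'); cv2.imwrite('pics/f.png',im)
for n in('dial_axis','lock_tip'):
    r=env.landmark_of(n,'wrist'); print(n,[(np.round(x['at'],1),round(x['conf'],2)) for x in r[:2]])
    for x in r[:1]: print('tool delta', (M.T@(x['at']-np.array(s['tool_pos']))).round(1))
```

```text
t 14.85 pos [528.2  71.4 353.1] rot [0.6524 0.7579 0.0041 0.0038] F [ 0.3  1.1 -0.4] T [-0.012 -0.031 -0.008] w 0.994 gf 0.0
yaw cw deg 261.44 q7 -0.165 joint7 tau 0.055
[[-0.149  0.989  0.011]
 [ 0.989  0.149  0.001]
 [-0.     0.011 -1.   ]]
dial_axis [(array([524.1,  69.1, 239. ]), 0.88)]
tool delta [ -1.6  -5.7 114. ]
lock_tip [(array([512.5, -71.2, 283.7]), 0.67)]
tool delta [-138.6  -37.5   69. ]
```

View pics/f.png

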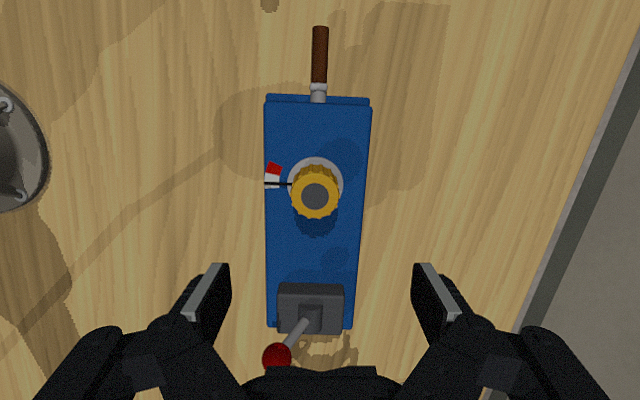

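The picture shows the dial at (315,192), the pointer back on white at (278,184), and the ball still at the front at (277,355). The tool's y axis now lies along the mill's x, so I'll shut the fingers and go in front of the ball.

Emit:
apply_moves(plan=[[[0.5,-0.86,-0.5,0,0],[0,-0.86,-0.5,0,0],[0,-0.86,-0.5,0,0],[0,-0.86,-0.5,0,0],[0,0,0,0,0]]])

```text
time: 15.5
tool_pos: [463.6, -84.4, 345.1]
tool_rot: [0.657, 0.754, -0.003, -0.001]
contact_force: [0.5, 0.3, -0.5]
grip_width: 0.145
grip_force: 0.0
```

Emit:
apply_moves(plan=[[[0,0,0,0.9,0],[0,0,0,0.9,0],[0,0,0,0.2,0],[0,0,0,0,0]]])

```text
time: 15.9
tool_pos: [465.3, -77.3, 265.5]
tool_rot: [0.652, 0.758, -0.001, -0.002]
contact_force: [0.3, -0.2, 0.6]
grip_width: 0.004
grip_force: 0.0
```

Run:
```python
from h import *
f(); s=env.sense(); M=R.from_quat(s['tool_rot']).as_matrix()
env.camera('scene')
for x in env.landmark_of('lock_tip','scene')[:1]: print(np.round(x['at'],1),x['conf'],'tool delta', (M.T@(x['at']-np.array(s['tool_pos']))).round(1))
```

```text
t 15.9 pos [465.3 -77.3 265.5] rot [ 0.6521  0.7582 -0.0009 -0.0021] F [ 0.3 -0.2  0.6] T [0.016 0.014 0.017] w 0.004 gf 0.0
yaw cw deg 261.39 q7 0.181 joint7 tau -0.024
[514.1 -68.1 281.9] 0.6 tool delta [  1.8  49.5 -16.6]
```

Emit:
apply_moves(plan=[[[0,0.03,0.4,0,0],[0,0,0.4,0,0],[0,0,0.4,0,0],[0,0,0.4,0,0],[0,0,0.2,0,0]]])

```text
time: 16.5
tool_pos: [539.3, -65.9, 268.7]
tool_rot: [0.652, 0.758, 0.001, 0.001]
contact_force: [-0.1, 0.4, -0.9]
grip_width: 0.0
grip_force: 0.6
```

Emit:
apply_moves(plan=[[[0,0,0.1,0,0],[0,0,0.1,0,0],[0,0,0.1,0,0],[0,0,0,0,0]]])

```text
time: 16.9
tool_pos: [544.4, -65.1, 267.5]
tool_rot: [0.653, 0.758, -0.005, -0.004]
contact_force: [-13.7, -1.1, 8.5]
grip_width: -0.0
grip_force: 7.2
```

Run:
```python
from h import *
f(); s=env.sense(); M=R.from_quat(s['tool_rot']).as_matrix()
for c in('scene','side'):
  env.camera(c)
  for x in env.landmark_of('lock_tip',c)[:1]: print(np.round(x['at'],1),x['conf'],'rel dial in tool axes', (M.T@(x['at']-np.array([525,70,238]))).round(1))
```

```text
t 16.9 pos [544.4 -65.1 267.5] rot [ 0.6528  0.7575 -0.0049 -0.0038] F [-13.7  -1.1   8.5] T [-2.870e-01  2.863e+00 -1.000e-03] w -0.0 gf 7.2
yaw cw deg 261.51 q7 0.052 joint7 tau -0.025
[573.1 -59.4 281.6] 0.7 rel dial in tool axes [-135.1   27.9  -43.9]
[573.  -65.  274.2] 0.7 rel dial in tool axes [-140.6   27.1  -36.4]
```

13.7 N at the end stop and the ball at the back: the lever is over. Backing off and checking.

Emit:
apply_moves(plan=[[[0,0,-0.5,0,0],[0,0,-1,0,0],[0,0,-1,0,0],[0,0,-0.5,-0.8,0],[0,0,0,-1,0]]])

```text
time: 17.6
tool_pos: [426.6, -82.4, 338.8]
tool_rot: [0.653, 0.757, -0.002, -0.001]
contact_force: [0.7, -0.5, 1.1]
grip_width: -0.001
grip_force: 0.0
```

Emit:
apply_moves(plan=[[[0,0.8,0,-0.8,0],[0,0.8,0,0,0],[0,0,0,0,0],[0,0,0,0,0],[0,0,0,0,0]]])

```text
time: 18.1
tool_pos: [421.1, -19.7, 371.0]
tool_rot: [0.653, 0.757, -0.0, 0.0]
contact_force: [0.2, -0.0, -0.8]
grip_width: 0.006
grip_force: 0.0
```

Run:
```python
from h import *
f(); cv2.imwrite('pics/g.png',env.camera('wrist'))
env.camera('scene')
for x in env.landmark_of('lock_tip','scene')[:1]: print(np.round(x['at'],1))
```

```text
t 18.1 pos [421.1 -19.7 371. ] rot [ 6.529e-01  7.574e-01 -3.000e-04  1.000e-04] F [ 0.2 -0.  -0.8] T [-0.021  0.056  0.002] w 0.006 gf 0.0
yaw cw deg 261.52 q7 0.175 joint7 tau 0.002
[420.4 334.5  -0.9]
```

View pics/g.png

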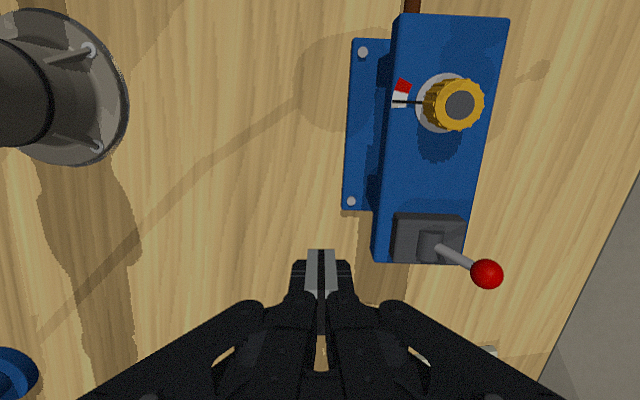

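The lever's ball is at (487,274), at the back. The pointer is on white at (405,102), and nothing is touching.

```bash
python3 -c "
from h import *
print(env.job_done())"
```

```text
the job is handed in; nothing more can be done
None
```

I zeroed the dial by feel at the rollers' meeting, opened it three clicks and swung the lock lever to its back end stop, then handed the job in at about 18 s. The judge returned no verdict, the three clicks rest on torque and angle rather than a roller-gap reading, and the load pointer was hidden while I pressed on the stop (up to about 0.1 rad past zero; the red begins at 0.2).

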